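# Hang the hand stamp on the spring balancer

## Task

Take the balancer's hook arm by its knob, swing it over to the hand stamp, draw the hook down against its spring and get it under the stamp's wire bail, then let it up slowly so that the balancer lifts the stamp and it hangs still from its bail, clear of the table. How high the stamp's head is set is not known, so feel gently for it with the hook and do not bear hard on the stamp. Do not touch the stamp itself, never let the hook fly up, and leave the other things on the table where they are.

Things in the scene. Friction and masses are not known exactly. Their poses are not given: they have to be found in the camera images.
- pivot (a point): On the axis of the balancer's fixed upright post (24 mm thick, 347 mm high), at table height. It stands on a dark base plate 160 x 130 x 12 mm, beyond the hook as seen from the robot. The hook arm turns about this axis and slides along it.
- swing (a joint): Swing of the hook arm about the post, rad, -0.7 to 1.1, anticlockwise from above positive; 0: arm along the stand's own -x. Slight friction, stays where left. At the start the arm must turn clockwise from above (value falling) to bring the hook to the stamp, 0.2 to 0.95 rad on. The knob moves on an arc of 200 mm radius about the post.
- drop (a joint): How far the hook arm is pulled down, m: 0 (top stop, retracted; so at the start) to 0.14. A spring pulls it up: about 1.5 N at 0, arm's weight allowed for, growing by 0.11 N per mm, so some 13 N at 0.105. Lightly damped: let go when pulled down it flies up, even with the stamp on it; ease it up at under 0.1 m/s.
- hook: Hook arm: level aluminium bar 16 mm wide, 12 mm high, 200 mm from the post's axis to its end, with a round knob on top of the end and a steel J-hook below. Origin: seat of the hook (middle of its mouth, upper side of its lower limb), straight below the knob's axis, 190 mm above the table when retracted. x along the bar to the post, z up, y the way the hook's tip is offset from its stem.
- knob (a point): Black round upright knob (24 mm diameter, 40 mm high) on top of the arm's end, to be gripped from above; the point is on its axis at mid-height, 94 mm above the hook's seat. It stands on a steel collar 56 mm across whose top is 20 mm below this point; fingertips may bear on the collar.
- stamp: Heavy hand stamp, loose on the table, 0.38 to 0.54 kg: square dark steel foot 76 x 76 x 18 mm, short column, and on top an aluminium disc head 76 mm across with an arched steel wire bail. Origin: centre of the foot's underside, z up. A well-hung stamp floats with its foot some 30 to 95 mm above the table. A few newtons sideways on the bail slide or tip it.
- hook_seat (a point): Same point as hook's origin. Hook wire 7 mm thick; stem's centre at y = -11 mm, lower limb along y, upturned tip's centre at y = +11 mm; mouth 15 mm wide. The tip ends 8 mm above the seat; lowest point 7 mm below it; the bar's underside 56 mm above. The hook goes under the bail tip first, moving to its +y (clockwise about the post from above).
- stamp_foot (a point): Same point as stamp's origin. The head's height is set differently each time and is NOT measured: its flat top lies 62 to 100 mm above this point and does not shift in use. The bail stands on it: a level bar 5 mm thick, 48 mm long, along the stamp's x (roughly towards the post), centred over this point; gap of 20 mm between head top and bar (the hook's limb and tip are 15 mm high).
- spool: Bystander: white ribbon spool, 64 mm across, 25 mm high; origin at its underside.
- jar: Bystander: small jar with a copper lid, 52 mm across, 58 mm high; origin at its underside.
- punch: Bystander: grey and black hole punch, 100 x 45 x 37 mm; origin at its underside.
- tape: Bystander: red tape dispenser, 85 x 30 x 54 mm; origin at its underside.
- block: Bystander: wooden stamp block with a grip rib, 60 x 45 x 36 mm; origin at its underside.
- tumbler: Bystander: red drinking tumbler with lid, 84 mm across, 150 mm high; origin at its underside.
Things that resemble listed ones, but are neither listed nor needed, are in the scene too. What is meant by the stamp is not blue or purple, and is the smaller of those in its own colour.

How it is judged:
By the outcome, as a careful person would: the job done as asked, in the order asked, and still so for the second after the job is handed in, with the robot touching nothing.
It also fails if it takes over 51 s, if anything falls off the work surface, if the arm or the gripper's body presses on something with over 40 N, if the wrist force passes 120 N, or if a joint passes its speed limit or range.

## Robot

A 6-joint arm with a two-finger parallel gripper is mounted at the origin on the work surface. World frame = base frame: x ahead of the robot, y to its left, z up, the work surface at z = 0. Lengths are in mm, angles in degrees, forces in N, time in s.
With the tool pointing down it reaches from about 350 to 850 mm from the base axis. Payload 8.1 kg.
Tool frame: the origin (TCP) lies midway between the tips of the shut fingers; the grasp point (between the pads) lies 19 mm behind it (r.grasp_offset is the distance from the TCP to the grasp point, in mm); z points along the fingers, x is the direction in which the jaws open and shut, and the axes are right-handed (so a half turn about z gives the same grasp; the last joint's range is limited). The gripper opens to 85 mm and grips with 20 to 120 N. Pads are 22 mm wide; open, the fingers measure 114 mm over their backs; the gripper's body (76 mm by 85 mm) begins 54 mm behind the grasp point. The pads swing forward as they close: fully open they stand 13 mm farther back than shut.
Start: joints at [67.701, 7.471, 85.268, -0, 87.261, -4.893], TCP at [179.467, 572.535, 231.292] pointing down, gripper open.
Joint ranges: [-169.43, 169.43], [-51.17, 129.36], [1.28, 143.12], [-76.62, 256.62], [0, 156.53], [-152.29, 152.29]. Speed limits (degrees/s): [136.94, 136.94, 159.86, 180, 180, 180].

## Interface

Orientations are given as [roll, pitch, yaw] about the fixed x, y, z axes, in that order (R = Rz(yaw) Ry(pitch) Rx(roll)).
In Python, from bench import r, optics, hand_in gives the robot as it stands.
- The arm moves only by the shell command python3 -m pendant 'ROWS' [FORCE]. ROWS is JSON, a list of rows, each a list of 5 numbers: the opening, from 0 (shut) to 1 (fully open), then the shift along the tool's x, y, z in mm, then the turn about the tool's z in degrees. A call has 1 to 10 rows; each row shifts and turns the commanded pose from where the row before left it, along the tool's axes as they then stand; what a row does not reach is not made up. A row lasts 1/10 s, in which the tool goes at most 50 mm and 8.59 degrees, less where a joint would pass 70% of its speed; a pose out of reach is approached as far as the arm can. A call with a gripper value outside its range is refused whole. The fingers move at their own pace and stop on an object; FORCE is the grip in N (left out, the last holds). Time passes only in rows, so rows that do not move let the fingers close. It gives the time, the measured TCP pose, the force and the opening at its end, in the units of the state.
- r.sense(): the state, without advancing time (a new reading comes with each control period).
- optics.snapshot(name): name is "side" or "top" or "wrist"; returns (picture, depth): 400x640x3 uint8, blue, green, red; 400x640 float32, mm along the optical axis (not along the pixel's ray), 0 where there is no reading.
- optics.camera_params(name): a dict with "camera_matrix" (3x3 intrinsics, pixels), "eye" and "orientation" of the camera in the world. Camera axes: x right, y down, z forward; pixel columns grow to the right and rows downward; lengths in mm; the calibration is good to about 2 mm. A picture is of the moment at which its call begins: read the wrist's pose just before it. camera_params takes no time and is no camera call; for the wrist camera it gives the pose at the moment of the call.
- hand_in(): hands the job in, once; it reports no verdict.
Trained networks look in the newest picture that a camera, given by its name, has taken for a name from the list of things; names that differ only in an ending like _2 or _b are one class to them, and where a whole thing is asked for, a point or a joint stands for the part that bears it (a point fixed in the world has none). Each returns a list of dicts, best first, with "score" (0 to 1); they miss things now and then, are a little off and sometimes report something else, mostly with a low value. They report only what shows in the picture. A call takes as long as a camera call. They do not tell look-alikes from the thing itself.
- optics.search_frame(camera, query): "at" ([x, y, z] in mm, in world coordinates, good to about 4 mm: the middle of the surface that is visible of it).
The state is a dict: "time": time; "joint_pos": joint angles; "qd": joint speeds; "joint_efforts": joint torques, N m; "tool_pos": TCP position; "tcp_rot": TCP orientation; "ft_force": force on the tool from outside, world axes, zero at the start; "wrist_torque": the same for the moment, N m; "finger_gap": finger opening in mm.
Only numpy, scipy, OpenCV 4.12 (cv2) and the standard library are available. Lean on these libraries where they do the work, as an engineer would, in place of code of your own. Each camera call takes 0.05 s, during which the arm holds its last target. There are 200 camera calls.

## Working session

There is one attempt and no reset: what is moved stays moved. The work goes in short steps, Python scripts to look and compute and a shell command to move; the robot and the scene stay as the last step left them, time stands still between calls to the robot, and variables do not carry over. Pictures are saved under pics/ and viewed, about 8 in all and at most 12, crops included, and the job is handed in when it is done.

```bash
mkdir -p pics
cat > h.py <<'E'
import numpy as np,cv2,json
from bench import r,optics,hand_in
from scipy.spatial.transform import Rotation as R
def cam(n):
    p=optics.camera_params(n);return p
def camR(p):
    o=np.array(p["orientation"],float)
    return o if o.shape==(3,3) else R.from_euler('xyz',o,degrees=True).as_matrix()
def world(p,d,u,v):
    K=np.array(p["camera_matrix"]);z=d[v,u]
    c=np.array([(u-K[0,2])/K[0,0]*z,(v-K[1,2])/K[1,1]*z,z])
    return camR(p)@c+np.array(p["eye"])
def cloud(p,d):
    K=np.array(p["camera_matrix"]);v,u=np.mgrid[0:d.shape[0],0:d.shape[1]]
    c=np.stack([(u-K[0,2])/K[0,0]*d,(v-K[1,2])/K[1,1]*d,d],-1)
    return c@camR(p).T+np.array(p["eye"])
def pix(p,X):
    c=camR(p).T@(np.array(X)-np.array(p["eye"]));q=np.array(p["camera_matrix"])@c;return q[:2]/q[2]
E
python3 - <<'E'
from h import *
for n in ("top","side"):
    im,d=optics.snapshot(n);cv2.imwrite(f"pics/{n}0.png",im);np.save(f"{n}0.npy",d)
    p=cam(n);print(n,p)
    for q in (["stamp","knob","hook","pivot"] if n=="top" else ["stamp","knob"]):
        for h in optics.search_frame(n,q)[:6]: print(q,round(h["score"],2),np.round(h["at"]),np.round(pix(p,h["at"])))
print(r.sense())
E
```

```text
top {'camera_matrix': array([[382.72507209,   0.        , 328.30995458],
       [  0.        , 382.72507209, 202.13218235],
       [  0.        ,   0.        ,   1.        ]]), 'eye': array([ 505.25855909,  131.225202  , 1238.26175991]), 'orientation': array([-173.44216087,   -0.97999102,  -88.69219925])}
stamp 0.86 [625. 226.  64.] [292. 206.]
stamp 0.6 [789. 198.  78.] [302. 153.]
stamp 0.59 [558.  -1.  94.] [366. 229.]
knob 0.62 [ 595. -122.  258.] [421. 213.]
hook 0.73 [ 593. -121.  257.] [420. 214.]
hook 0.18 [586. 100.  24.] [332. 221.]
pivot 0.74 [731. -62.  73.] [386. 174.]
side {'camera_matrix': array([[435.68524919,   0.        , 317.03912317],
       [  0.        , 435.68524919, 189.3384137 ],
       [  0.        ,   0.        ,   1.        ]]), 'eye': array([550.12289622, 927.42295386, 885.22245997]), 'orientation': array([-130.43618951,   -0.65790617, -175.21031636])}
stamp 0.86 [792. 220.  75.] [240. 248.]
stamp 0.68 [424. 176.  77.] [389. 245.]
stamp 0.6 [560.  10.  42.] [337. 207.]
stamp 0.57 [626. 244.  58.] [306. 265.]
stamp 0.33 [ 591. -119.  257.] [331. 117.]
knob 0.94 [ 592. -116.  260.] [331. 117.]
knob 0.2 [557.   9.  42.] [338. 206.]
{'time': 0.4, 'joint_pos': array([ 6.77023797e+01,  7.47767965e+00,  8.52745285e+01,  5.82476037e-04,
        8.72630774e+01, -4.89280041e+00]), 'qd': array([ 0.05918704,  0.10203103, -0.2027664 , -0.06938912, -0.02041966,
        0.08486382]), 'joint_efforts': array([-1.56778096e-03, -5.68518662e+01, -5.00101376e+01, -3.36033281e-04,
        5.49756893e-03, -3.88342482e-05]), 'tool_pos': array([179.41863244, 572.47296489, 231.15970539]), 'tcp_rot': array([-1.79998117e+02,  1.51802237e-02,  7.25951524e+01]), 'ft_force': array([-0.80794474, -0.00374864, -0.1554528 ]), 'wrist_torque': array([-0.00825903, -0.0217924 ,  0.01719842]), 'finger_gap': 85.41728390924281}
```

Run:
```python
import cv2,numpy as np
a=cv2.imread("pics/top0.png")[90:320,200:520];cv2.imwrite("pics/v1.png",cv2.resize(a,None,fx=2.5,fy=2.5,interpolation=cv2.INTER_CUBIC))
a=cv2.imread("pics/side0.png")[60:310,180:500];cv2.imwrite("pics/v2.png",cv2.resize(a,None,fx=2.4,fy=2.4,interpolation=cv2.INTER_CUBIC))
```

```text
(no output)
```

View pics/v1.png

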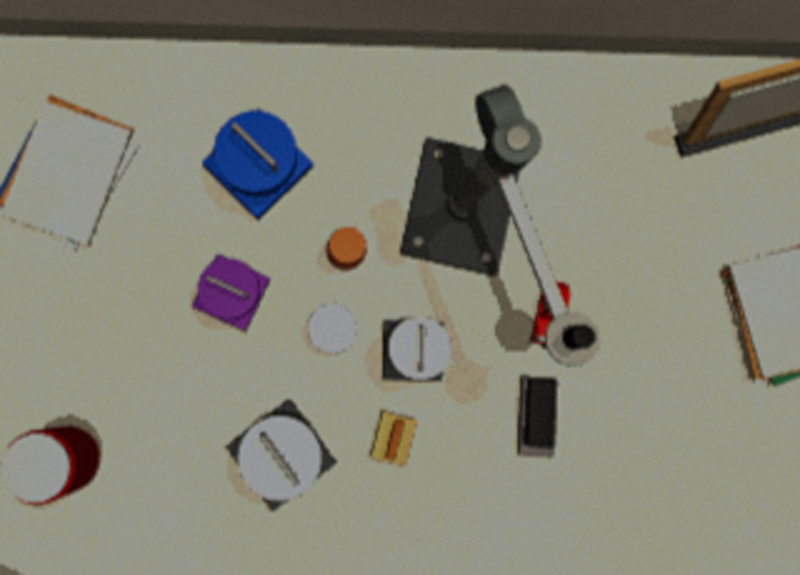

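View pics/v2.png

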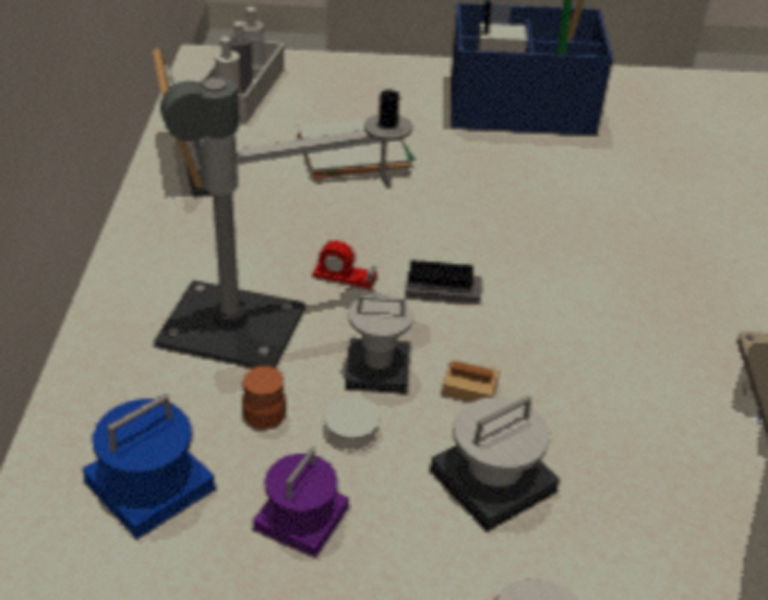

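The candidates in the enlarged top view are blue (255,155), purple (232,292), the large silver one with a dark foot (280,455) and the small silver one with a dark foot (418,348). The small silver one is the stamp: it has an aluminium head and dark steel foot, and it is the smaller of its colour. Next I'll measure and confirm it in a crop.

Run:
```python
from h import *
from scipy.optimize import least_squares
P={};C={};I={}
for n in("top","side"):
    P[n]=cam(n);d=np.load(n+"0.npy");C[n]=cloud(P[n],d);C[n][d<=0]=1e6;I[n]=cv2.imread(f"pics/{n}0.png")
def circ(X,r):
    f=lambda c:np.hypot(X[:,0]-c[0],X[:,1]-c[1])-r
    s=least_squares(f,X[:,:2].mean(0)+0,loss='soft_l1');return s.x,np.abs(s.fun).mean()
for n in C:
    c=C[n].reshape(-1,3);near=lambda x,y,rr:np.hypot(c[:,0]-x,c[:,1]-y)<rr
    k=c[near(593,-120,40)&(c[:,2]>290)&(c[:,2]<312)];print(n,"knobtop",len(k),k.mean(0) if len(k) else '', k.min(0),k.max(0))
    k=c[near(593,-120,45)&(c[:,2]>255)&(c[:,2]<274)];print("collar",len(k),(k.min(0)+k.max(0))/2,k.max(0)-k.min(0),np.median(k,0))
    s=c[near(558,0,60)&(c[:,2]>50)];print("stamp z hist",np.histogram(s[:,2],bins=range(50,140,3)))
    s=c[near(558,0,60)&(c[:,2]>5)&(c[:,2]<30)];
    if len(s):print("foot minmax",s.min(0),s.max(0))
    # post
    s=c[near(760,-70,110)&(c[:,2]>40)&(c[:,2]<200)];print("post",len(s),s.mean(0) if len(s) else '')
    if len(s)>20:
        for lo in range(40,200,40):
            q=s[(s[:,2]>=lo)&(s[:,2]<lo+40)];print(lo,len(q),np.median(q,0))
    b=c[near(660,-90,60)&(c[:,2]>245)&(c[:,2]<266)];print("bar",len(b))
    if len(b)>10:print(cv2.fitLine(b[:,:2].astype(np.float32),cv2.DIST_HUBER,0,.01,.01).ravel(),np.median(b[:,2]))
a=I["top"][200:255,335:400];b=I["side"][170:230,305:370]
cv2.imwrite("pics/v3.png",np.hstack([cv2.resize(a,(400,400),interpolation=cv2.INTER_CUBIC),cv2.resize(b,(400,400),interpolation=cv2.INTER_CUBIC)]))
```

```text
top knobtop 63 [ 566.35557083 -137.6545334   303.23679339] [ 555.46765413 -149.94573569  291.11162058] [ 575.34007602 -129.05645768  308.7637857 ]
collar 296 [ 593.54282412 -133.86176287  264.32420173] [88.501553   57.02590452 18.56591187] [ 585.56736333 -125.17833685  262.46626577]
stamp z hist (array([  0,   0,   0,   0,   0,   0,   0,   0,   0,   0,   0,   5,  31,
       159, 222,  44,   4,   0,   1,   0,   3,  15,  17,   1,   0,   0,
         0,   0,   0]), array([ 50,  53,  56,  59,  62,  65,  68,  71,  74,  77,  80,  83,  86,
        89,  92,  95,  98, 101, 104, 107, 110, 113, 116, 119, 122, 125,
       128, 131, 134, 137]))
foot minmax [514.90968479 -55.46888623   5.01540586] [614.70611196  48.34601073  24.19302978]
post 103 [742.60587666 -60.98537186 118.85049139]
40 25 [740.50589308 -58.49046338  58.65425932]
80 28 [740.98764377 -59.94690701 101.88288964]
120 25 [741.51962256 -58.90839798 138.62828407]
160 25 [740.86774888 -59.16875168 174.83530462]
bar 313
[ 9.2713881e-01  3.7471813e-01  6.6371094e+02 -9.9506264e+01] 258.2065933251555
side knobtop 54 [ 564.92531189 -133.384
[... 321 characters left out ...]
  18,  54,
       216,  76,   5,   3,   3,   3,   2,   9,  20,   8,   0,   0,   0,
         0,   0,   0]), array([ 50,  53,  56,  59,  62,  65,  68,  71,  74,  77,  80,  83,  86,
        89,  92,  95,  98, 101, 104, 107, 110, 113, 116, 119, 122, 125,
       128, 131, 134, 137]))
foot minmax [519.43616266 -42.39205224   5.1696702 ] [595.75211151  38.55913176  29.77399142]
post 366 [746.89269676 -56.59305814 124.8950782 ]
40 81 [745.20130944 -55.31458162  61.36607105]
80 82 [746.53286006 -56.72477706  98.75616238]
120 98 [746.6224727 -55.9401265 139.7011168]
160 105 [746.54797294 -56.25805881 181.28422579]
bar 265
[ 9.3087965e-01  3.6532602e-01  6.6355969e+02 -9.2863174e+01] 255.00266663516902
```

View pics/v3.png

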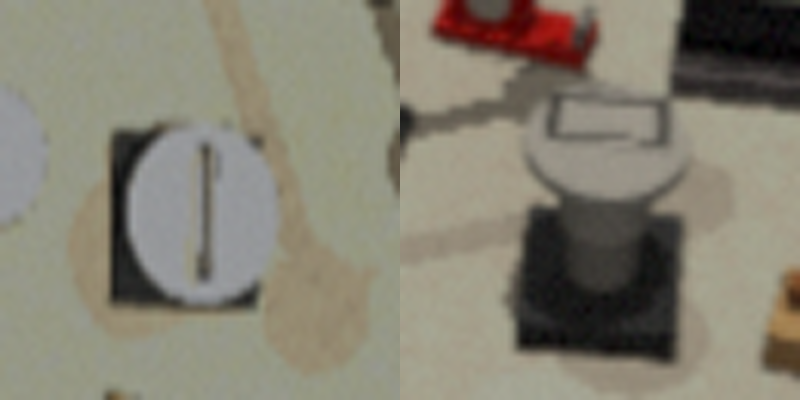

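The crop shows the small silver stamp with its dark foot: head centre at crop (204,212), bail running vertically, which is along world x towards the post. This is the right one. The depth data put the head top at about 91–92 mm. I'll move above the knob.

```bash
python3 - <<'E'
from h import *
for n in("top","side"):
    c=cloud(cam(n),np.load(n+"0.npy")).reshape(-1,3)
    nr=np.hypot(c[:,0]-558,c[:,1])<55
    h=c[nr&(c[:,2]>86)&(c[:,2]<97)];e=cv2.minEnclosingCircle(h[:,:2].astype(np.float32));print(n,"head",np.median(h,0),(h.min(0)+h.max(0))/2,e)
    b=c[nr&(c[:,2]>106)];print("bail",len(b),np.median(b,0),(b.min(0)+b.max(0))/2,b.max(0)-b.min(0),cv2.fitLine(b[:,:2].astype(np.float32),cv2.DIST_HUBER,0,.01,.01).ravel())
E
python3 -m pendant '[[1,-28,29,-11,0],[1,-28,29,-11,0],[1,-28,29,-11,0],[1,-28,29,-11,0],[1,-28,29,-11,0],[1,-28,29,-11,0],[1,-28,29,-11,0],[1,-28,29,-11,0],[1,-28,29,-11,0],[1,-28,29,-11,0]]'
python3 -m pendant '[[1,-28,29,0,0],[1,-28,29,0,0],[1,-28,29,0,0],[1,-28,29,0,0],[1,-28,29,0,0],[1,-28,29,0,0],[1,-28,29,0,0],[1,0,0,0,-8],[1,0,0,0,-8],[1,0,0,0,0]]'
```

```text
top head [559.18240283  -2.99044292  92.35550654] [559.47632587  -4.87852423  91.46801684] ((559.3092651367188, -5.1727681159973145), 37.762062072753906)
bail 36 [559.81458024  -4.65883748 116.0605128 ] [559.93772049  -4.75988431 115.99998772] [50.18109517  3.72884458  9.29724487] [ 9.9990058e-01 -1.4101151e-02  5.6419543e+02 -4.9248943e+00]
side head [557.85085146   3.83436214  90.83042302] [557.35805998  -2.59452582  91.4723898 ] ((558.7642822265625, -2.446481943130493), 40.82597351074219)
bail 41 [555.40746073  -2.07827013 114.36661139] [558.00560672  -2.97589909 112.03905153] [50.46542714  8.10625086 11.56966224] [ 9.9958944e-01 -2.8652159e-02  5.5762567e+02 -2.1175148e+00]
time: 1.4
tool_pos: [372.9, 217.1, 342.0]
tcp_rot: [180.0, -0.0, 72.6]
ft_force: [1.0, 0.1, -0.4]
finger_gap: 85.3
time: 2.4
tool_pos: [507.5, -29.6, 341.2]
tcp_rot: [-180.0, -0.0, 88.7]
ft_force: [0.5, -0.3, -0.1]
finger_gap: 85.6
```

Run:
```python
from h import *
p=cam("wrist");im,d=optics.snapshot("wrist");cv2.imwrite("pics/w1.png",im);np.save("w1.npy",d)
for q in("knob","stamp"):
    for h in optics.search_frame("wrist",q)[:3]:print(q,h["score"],np.round(h["at"],1),pix(p,h["at"]))
print(p["eye"],p["orientation"])
c=cloud(p,d).reshape(-1,3);c=c[d.ravel()>0]
k=c[(np.hypot(c[:,0]-565,c[:,1]+137)<45)]
for a,b in((294,312),(258,270)):
    q=k[(k[:,2]>a)&(k[:,2]<b)]
    if len(q):print(a,len(q),np.median(q,0),(q.min(0)+q.max(0))/2,q.max(0)-q.min(0),cv2.minEnclosingCircle(q[:,:2].astype(np.float32)))
```

```text
knob 0.84 [ 555.  -137.4  264.9] [177.19481082 270.05215712]
stamp 0.86 [421.9 151.9  82.7] [474.1742617  82.8708197]
stamp 0.73 [548.6  -8.5  88. ] [337.03614909 191.97293134]
stamp 0.61 [621.7 218.6  60.5] [498.17946051 232.82302999]
[432.2788834  -26.71030958 483.26280502] [ 1.62840232e+02 -3.72194789e-02  8.86923816e+01]
294 272 [ 555.3649469  -140.16147884  301.88403248] [ 558.99572316 -141.78373042  299.29190271] [11.54846885 17.97970744 10.37606741] ((559.6799926757812, -141.7837371826172), 10.330889701843262)
258 1423 [ 549.59715222 -144.04180222  263.2910132 ] [ 556.53101289 -142.47533357  263.8694202 ] [37.83648303 47.07243341 11.7070259 ] ((560.0304565429688, -142.22360229492188), 27.347484588623047)
```

View pics/w1.png

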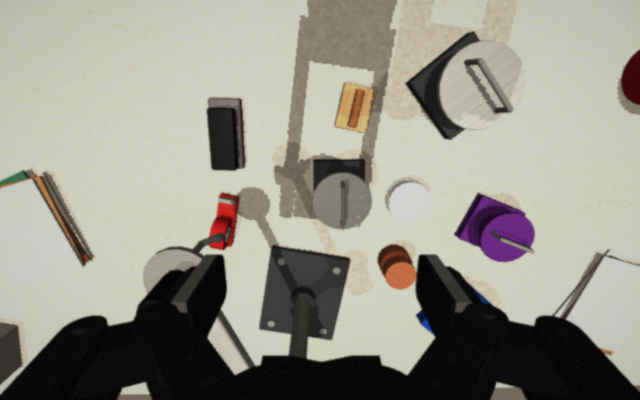

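The wrist view shows the knob and collar at about (175,272), partly hidden behind the left finger. Their visible edges put the knob axis at (565.3,-138.4). I'll centre over it, turn and go down.

```bash
python3 -m pendant '[[1,-36,20,0,0],[1,-36,20,0,0],[1,-35.5,20.3,0,0],[1,0,0,0,-7.7],[1,0,0,0,-7.7],[1,0,0,0,-7.7],[1,0,0,0,0]]'
python3 - <<'E'
from h import *
p=cam("wrist");im,d=optics.snapshot("wrist");cv2.imwrite("pics/w2.png",im)
c=cloud(p,d).reshape(-1,3);c=c[d.ravel()>0]
k=c[(np.hypot(c[:,0]-565,c[:,1]+137)<45)]
for a,b in((294,312),(258,270)):
    q=k[(k[:,2]>a)&(k[:,2]<b)]
    if len(q):print(a,len(q),np.median(q,0),q.min(0),q.max(0))
E
```

```text
time: 3.25
tool_pos: [565.2, -137.8, 341.3]
tcp_rot: [-180.0, -0.0, 111.7]
ft_force: [-0.3, 0.2, -0.6]
finger_gap: 85.3
294 1258 [ 564.02056061 -139.66533369  303.2031783 ] [ 553.8103973  -150.8365843   294.13416832] [ 577.47700044 -127.01507031  305.33687685]
258 3030 [ 557.03523202 -144.99968857  263.39750869] [ 537.91053176 -166.71540666  258.00284313] [ 607.04344246 -111.51254218  269.93889226]
```

View pics/w2.png

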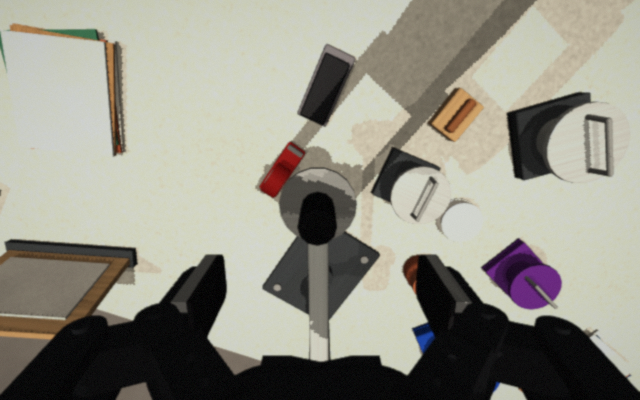

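The view has the knob centred at (318,215), between the open fingers, with the bar straight down the picture. Going down and gripping.

```bash
python3 -m pendant '[[1,-1,0,25,0],[1,0,0,25,0],[1,0,0,16,0],[1,0,0,8,0],[1,0,0,0,0]]' 60
python3 -m pendant '[[0.5,0,0,0,0],[0.2,0,0,0,0],[0,0,0,0,0],[0,0,0,0,0],[0,0,0,0,0],[0,0,0,0,0]]' 60
python3 -c "
from h import *
s=r.sense();print(s['ft_force'],s['wrist_torque'],s['finger_gap'])"
```

```text
time: 3.8
tool_pos: [565.0, -138.7, 266.2]
tcp_rot: [-179.9, -0.1, 111.6]
ft_force: [-0.4, 0.3, -0.2]
finger_gap: 85.4
time: 4.4
tool_pos: [565.8, -139.1, 267.8]
tcp_rot: [180.0, 0.0, 111.7]
ft_force: [0.4, -0.2, 1.8]
finger_gap: 22.7
[ 0.39803114 -0.2220599   1.79577557] [-0.00830759 -0.04333585  0.0197205 ] 22.71220197040356
```

```bash
python3 -m pendant '[[0,5,0.1,0,1.5],[0,11.6,0.34,0,3.3],[0,11.6,0.34,0,3.3],[0,11.6,0.34,0,3.3],[0,11.6,0.34,0,3.3],[0,0,0,0,0]]'
python3 -c "
from h import *
s=r.sense();print(s['tool_pos'],s['tcp_rot'],s['ft_force'],s['wrist_torque'])"
```

```text
time: 5.0
tool_pos: [553.0, -88.4, 267.7]
tcp_rot: [180.0, 0.0, 97.0]
ft_force: [0.5, -0.5, 1.9]
finger_gap: 22.7
[553.0152427  -88.41454885 267.70890716] [1.79955108e+02 7.13198051e-03 9.69969910e+01] [ 0.50416455 -0.45627594  1.93202199] [-0.02429731 -0.14145045 -0.21189838]
```

```bash
python3 -m pendant '[[0,11.6,0.34,0,3.3],[0,11.6,0.34,0,3.3],[0,11.6,0.34,0,3.3],[0,11.6,0.34,0,3.3],[0,11.6,0.34,0,3.3],[0,4.9,0.06,0,1.4],[0,0,0,0,0]]'
python3 - <<'E'
from h import *
s=r.sense();print(s['tool_pos'],s['tcp_rot'],s['ft_force'],s['wrist_torque'])
p=cam("side");im,d=optics.snapshot("side");print(pix(p,[559,-4,117]));np.save("s1.npy",d)
a=im[90:240,250:430];cv2.imwrite("pics/s1.png",cv2.resize(a,None,fx=4,fy=4,interpolation=cv2.INTER_CUBIC))
p=cam("wrist");im,d=optics.snapshot("wrist");cv2.imwrite("pics/w3.png",im);np.save("w3.npy",d)
for h in optics.search_frame("wrist","stamp")[:4]:print(h["score"],np.round(h["at"],1))
c=cloud(p,d).reshape(-1,3);c=c[d.ravel()>0]
nr=np.hypot(c[:,0]-559,c[:,1]+4)<50
h=c[nr&(c[:,2]>86)&(c[:,2]<98)];b=c[nr&(c[:,2]>107)&(c[:,2]<125)]
for q in(h,b):
    if len(q):print(len(q),np.median(q,0),q.min(0),q.max(0))
E
```

```text
time: 5.7
tool_pos: [555.5, -26.8, 267.5]
tcp_rot: [180.0, 0.0, 79.2]
ft_force: [1.0, -2.2, 1.4]
finger_gap: 22.6
[555.45995953 -26.76691422 267.54750719] [1.79955203e+02 1.51942529e-02 7.91873725e+01] [ 0.96002186 -2.19782261  1.44326954] [-0.06463172 -0.22362821 -0.06584919]
[338.75549174 183.11889482]
0.98 [774.2 197.5  87.4]
0.88 [548.8  -5.7  89.3]
0.86 [444.9 143.7  81.5]
0.58 [624.6 220.9  63.4]
3767 [556.48247849   1.08176682  91.06842294] [522.86187667 -40.66358273  86.2259354 ] [597.49011465  35.0149073   97.7580983 ]
287 [557.45958498  -2.99566827 115.51048963] [533.78769251  -5.6312973  108.13851474] [ 5.85283809e+02 -3.52307619e-01  1.17597417e+02]
```

View pics/s1.png

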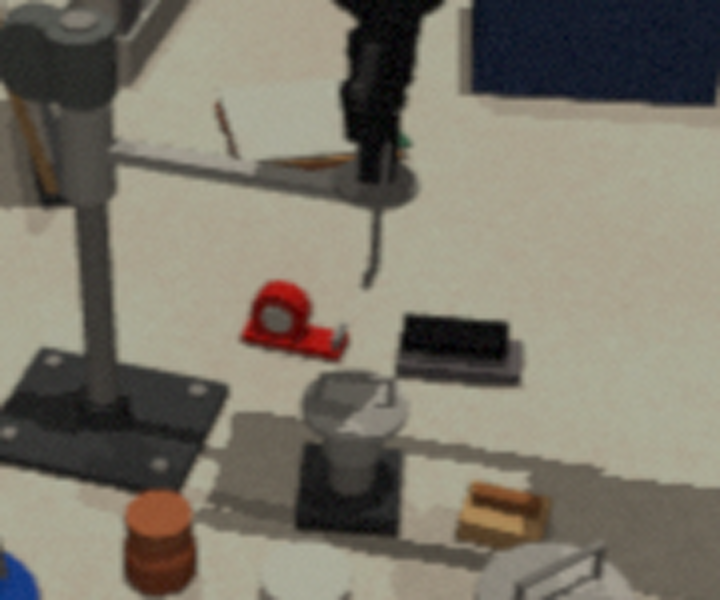

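The side view shows the hook at about (372,280), short of and above the stamp, whose bail is at (355,385). Everything is clear. I'll draw it down.

```bash
python3 -m pendant '[[0,0,0,5,0],[0,0,0,9,0],[0,0,0,9,0],[0,0,0,9,0],[0,0,0,9,0],[0,0,0,9,0],[0,0,0,9,0],[0,0,0,9,0],[0,0,0,5,0],[0,0,0,0,0]]'
python3 -m pendant '[[0,0,0,4,0],[0,0,0,3,0],[0,0,0,2,0],[0,0,0,0,0],[0,0,0,0,0]]'
python3 -c "
from h import *
s=r.sense();print(s['tool_pos'],s['tcp_rot'],s['ft_force'],s['wrist_torque'])"
```

```text
time: 6.85
tool_pos: [555.4, -26.9, 194.0]
tcp_rot: [179.9, 0.0, 79.1]
ft_force: [1.2, -1.5, 11.2]
finger_gap: 22.5
time: 7.35
tool_pos: [555.5, -26.8, 185.9]
tcp_rot: [179.9, 0.0, 79.1]
ft_force: [-0.0, -0.1, 10.0]
finger_gap: 22.8
[555.47388052 -26.80994527 185.85920913] [1.79917612e+02 1.51305860e-03 7.90967521e+01] [-0.03712064 -0.11467973 10.02697033] [-0.18300251  0.03771005 -0.14748389]
```

```bash
cat > f.py <<'E'
from h import *
s=r.sense();print(np.round(s['tool_pos'],2),np.round(s['ft_force'],2),np.round(s['wrist_torque'],2),np.round(s['joint_efforts'],2)[:3])
E
python3 -m pendant '[[0,0,0,2,0],[0,0,0,2,0],[0,0,0,1,0],[0,0,0,0,0],[0,0,0,0,0]]'>/dev/null;python3 f.py
python3 -m pendant '[[0,0,0,1,0],[0,0,0,0,0],[0,0,0,0,0]]'>/dev/null;python3 f.py
python3 -m pendant '[[0,0,0,1,0],[0,0,0,0,0],[0,0,0,0,0]]'>/dev/null;python3 f.py
```

```text
[555.48 -26.83 180.95] [-0.62  0.47 10.13] [-0.12  0.11 -0.12] [  0.56 -45.17 -43.36]
[555.48 -26.83 180.  ] [-0.76 -1.09 11.17] [-0.18  0.04 -0.15] [  0.56 -45.16 -43.34]
[555.48 -26.8  179.01] [-0.12 -0.58 10.85] [-0.19  0.1  -0.17] [  0.56 -45.13 -43.3 ]
```

```bash
python3 -m pendant '[[0,0,0,1,0],[0,0,0,0,0],[0,0,0,0,0]]'>/dev/null;python3 f.py
```

```text
[555.49 -26.82 178.06] [-1.06  0.43 10.88] [-0.15  0.15 -0.11] [  0.55 -45.09 -43.25]
```

```bash
python3 -m pendant '[[0,0,0,0.8,0],[0,0,0,0,0],[0,0,0,0,0]]'>/dev/null;python3 f.py
```

```text
[555.48 -26.82 177.26] [ 0.   -0.31 10.89] [-0.14  0.12 -0.17] [  0.55 -45.07 -43.23]
```

```bash
python3 -m pendant '[[0,0,0,0.7,0],[0,0,0,0,0],[0,0,0,0,0]]'>/dev/null;python3 f.py
```

```text
[555.49 -26.82 176.77] [-1.93 -0.31 12.76] [-0.17  0.29 -0.14] [  0.53 -44.45 -42.92]
```

```bash
python3 -m pendant '[[0,0,0,0.7,0],[0,0,0,0,0],[0,0,0,0,0]]'>/dev/null;python3 f.py
```

```text
[555.54 -26.82 176.67] [-3.77 -0.23 17.  ] [-0.1   0.62 -0.15] [  0.48 -42.62 -42.  ]
```

Contact came at TCP z ≈ 176.9, which puts the head top at about 92.4 mm and agrees with the depth. I'll back off 2.5 mm above contact and swing under the bail.

```bash
python3 -m pendant '[[0,0,0,-2,0],[0,0,0,-1.4,0],[0,0,0,0,0],[0,0,0,0,0]]'>/dev/null;python3 f.py
python3 -m pendant '[[0,3,0.03,0,0.86],[0,3,0.03,0,0.86],[0,3,0.03,0,0.86],[0,0,0,0,0],[0,0,0,0,0]]'>/dev/null;python3 f.py
```

```text
[555.49 -26.79 179.36] [-0.65 -0.82 12.14] [-0.14  0.14 -0.15] [  0.51 -45.   -43.29]
[557.45 -17.86 179.28] [-0.9  -0.7  12.53] [-0.06  0.13 -0.19] [  0.41 -45.15 -43.18]
```

```bash
python3 -m pendant '[[0,3,0.03,0,0.86],[0,3,0.03,0,0.86],[0,0,0,0,0],[0,0,0,0,0]]'>/dev/null;python3 f.py
```

```text
[558.98 -12.05 179.29] [-0.03 -0.26 11.1 ] [-0.08  0.1  -0.15] [  0.43 -45.36 -43.18]
```

```bash
python3 -m pendant '[[0,3,0.03,0,0.86],[0,3,0.03,0,0.86],[0,3,0.03,0,0.86],[0,0,0,0,0],[0,0,0,0,0]]'>/dev/null;python3 f.py
python3 - <<'E'
from h import *
im,d=optics.snapshot("side");np.save("s2.npy",d);cv2.imwrite("pics/s2full.png",im)
a=im[140:235,280:400];cv2.imwrite("pics/s2.png",cv2.resize(a,None,fx=6,fy=6,interpolation=cv2.INTER_CUBIC))
p=cam("side")
for n in("s1","s2"):
    c=cloud(p,np.load(n+".npy")).reshape(-1,3)
    for lo,hi in((12,24),(86,96)):
        q=c[(np.hypot(c[:,0]-559,c[:,1]+4)<55)&(c[:,2]>lo)&(c[:,2]<hi)];print(n,lo,len(q),np.median(q,0),q.min(0),q.max(0))
E
```

```text
[561.58  -3.44 179.3 ] [-0.23  0.19 10.87] [-0.1   0.08 -0.16] [  0.44 -45.72 -43.17]
s1 12 362 [556.20708462  12.34423867  17.02158456] [519.48327023 -40.82370283  12.1991005 ] [595.94682211  37.50851092  23.43355253]
s1 86 353 [558.26709221   4.13647152  90.63603775] [520.44106953 -41.7058087   86.12604304] [594.39593908  36.03359535  95.9065959 ]
s2 12 370 [557.05016128  11.42486068  16.92988165] [519.57342546 -40.67137925  12.00950789] [595.87572534  37.50476275  23.92056146]
s2 86 327 [558.44156632   6.13638469  90.49456642] [520.45670447 -43.359114    86.25196967] [594.16506116  36.48071646  95.95709748]
```

View pics/s2.png

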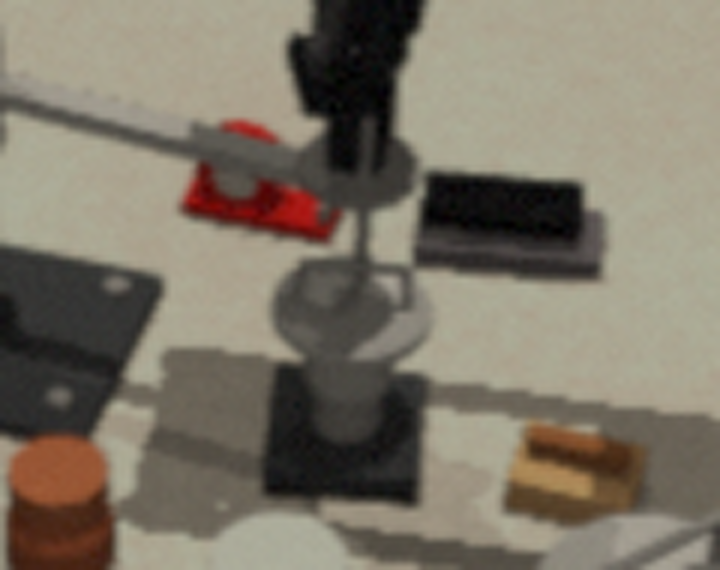

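The picture shows the hook's stem behind the bail bar at about (362,260) with the limb under it, and the stamp has not moved. I'll ease it up.

```bash
python3 -m pendant '[[0,0,0,-2,0],[0,0,0,-2,0],[0,0,0,-2,0],[0,0,0,-2,0],[0,0,0,-1,0],[0,0,0,0,0],[0,0,0,0,0]]'>/dev/null;python3 f.py
python3 -m pendant '[[0,0,0,-1,0],[0,0,0,-1,0],[0,0,0,-1,0],[0,0,0,-1,0],[0,0,0,-1,0],[0,0,0,0,0],[0,0,0,0,0]]'>/dev/null;python3 f.py
```

```text
[561.56  -3.5  188.25] [ 0.47 -0.24  9.69] [-0.1   0.04 -0.1 ] [  0.33 -46.03 -43.57]
[561.46  -3.58 192.44] [ 3.01 -1.39  6.26] [-0.16 -0.36 -0.07] [  0.7  -48.24 -44.87]
```

```bash
python3 -m pendant '[[0,0,0,-1,0],[0,0,0,-1,0],[0,0,0,-1,0],[0,0,0,-1,0],[0,0,0,-2,0],[0,0,0,-2,0],[0,0,0,0,0],[0,0,0,0,0]]'>/dev/null;python3 f.py
python3 - <<'E'
from h import *
im,d=optics.snapshot("side");np.save("s3.npy",d);a=im[130:235,280:400];cv2.imwrite("pics/s3.png",cv2.resize(a,None,fx=5,fy=5,interpolation=cv2.INTER_CUBIC))
E
```

```text
[561.44  -3.6  200.76] [ 4.5  -1.63  4.33] [-0.29 -0.68 -0.16] [  1.17 -48.5  -44.64]
```

View pics/s3.png

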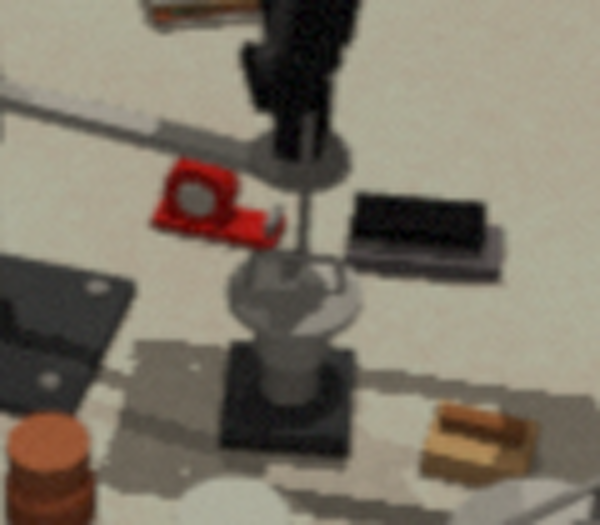

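The picture shows the stamp level and off the table, with a shadow gap under the foot. The load is about 4.5 N. I'll keep easing it up towards balance.

```bash
python3 -m pendant '[[0,0,0,-2,0],[0,0,0,-3,0],[0,0,0,-3,0],[0,0,0,-3,0],[0,0,0,-4,0],[0,0,0,-4,0],[0,0,0,-4,0],[0,0,0,-3,0],[0,0,0,-2,0],[0,0,0,-1,0]]'>/dev/null; python3 -m pendant '[[0,0,0,0,0],[0,0,0,0,0],[0,0,0,0,0]]'>/dev/null;python3 f.py
```

```text
[561.42  -3.64 229.13] [ 7.14 -2.11  2.55] [-0.39 -1.07 -0.11] [  1.38 -49.88 -45.92]
```

```bash
python3 -m pendant '[[0,0,0.5,0,0],[0,0,0.3,0,0],[0,0,0,0,0]]'>/dev/null;python3 f.py
python3 -m pendant '[[0,0,0,-3,0],[0,0,0,-3,0],[0,0,0,-2,0],[0,0,0,0,0],[0,0,0,0,0],[0,0,0,0,0]]'>/dev/null;python3 f.py
```

```text
[561.43  -3.65 228.89] [ 2.86 -1.49  0.59] [-0.19 -0.49 -0.15] [  0.93 -50.47 -47.94]
[561.49  -3.6  237.23] [-1.4  -0.8   0.63] [-0.15  0.09 -0.12] [  0.6  -50.93 -49.76]
```

```bash
for i in 1 2 3; do python3 -m pendant '[[0,0,0,-1,0],[0,0,0,0,0]]'>/dev/null;python3 f.py; done; python3 -m pendant '[[0,0,0,0,0]]'>/dev/null;python3 f.py
```

```text
[561.48  -3.6  238.35] [-1.46 -0.48  0.44] [-0.11  0.13 -0.19] [  0.43 -50.92 -50.21]
[561.52  -3.6  239.42] [-2.49 -0.26  0.4 ] [-0.08  0.28 -0.14] [  0.27 -51.01 -50.71]
[561.55  -3.58 240.47] [-3.51 -0.47  0.32] [-0.06  0.46 -0.21] [  0.1  -51.12 -51.18]
[561.54  -3.58 240.4 ] [-4.05  1.07  1.07] [-0.01  0.57 -0.18] [ 4.000e-02 -5.124e+01 -5.141e+01]
```

```bash
python3 -m pendant '[[0,0,-0.3,-1,0],[0,0,-0.3,-1,0],[0,0,0,-1,0],[0,0,0,0,0],[0,0,0,0,0],[0,0,0,0,0],[0,0,0,0,0]]';python3 f.py;python3 -m pendant '[[0,0,0,0,0],[0,0,0,0,0]]' >/dev/null;python3 f.py
```

```text
time: 17.35
tool_pos: [561.5, -3.6, 243.6]
tcp_rot: [180.0, -0.0, 72.2]
ft_force: [1.4, -1.3, 0.7]
finger_gap: 22.5
[561.49  -3.56 243.62] [ 1.41 -1.32  0.68] [-0.33 -0.15 -0.1 ] [  0.63 -51.11 -49.53]
[561.49  -3.58 243.61] [ 2.23 -0.63  0.74] [-0.24 -0.25 -0.11] [  0.75 -51.06 -49.17]
```

```bash
python3 -m pendant '[[0,0,0,-1,0],[0,0,0,-1,0],[0,0,0.2,-1,0],[0,0,0,0,0],[0,0,0,0,0],[0,0,0,0,0]]'>/dev/null;python3 f.py;python3 -m pendant '[[0,0,0,0,0],[0,0,0,0,0]]' >/dev/null;python3 f.py
```

```text
[561.47  -3.59 246.5 ] [ 2.7  -1.76 -0.41] [-0.26 -0.34 -0.09] [  0.88 -51.2  -49.18]
[561.48  -3.57 246.5 ] [ 2.02 -0.82 -0.08] [-0.3  -0.4  -0.13] [  0.91 -51.19 -49.11]
```

Vertical force is about zero, so it's balanced. I'll release.

```bash
python3 -m pendant '[[0.3,0,0,0,0],[0.35,0,0,0,0],[0.5,0,0,0,0],[0.8,0,0,0,0],[1,0,0,0,0],[1,0,0,0,0],[1,0,0,0,0]]';python3 -m pendant '[[1,0,0,-5,0],[1,0,0,-10,0],[1,0,0,-15,0],[1,0,0,-20,0],[1,0,0,-20,0],[1,0,0,-20,0],[1,0,0,-10,0],[1,0,0,0,0]]'
python3 - <<'E'
from h import *
p=cam("side")
im,d=optics.snapshot("side");c=cloud(p,d).reshape(-1,3)
q=c[(np.hypot(c[:,0]-559,c[:,1]+4)<55)&(c[:,2]>20)&(c[:,2]<230)];print(np.histogram(q[:,2],bins=range(20,231,6)))
q=c[(np.hypot(c[:,0]-561,c[:,1]+4)<35)&(c[:,2]>225)&(c[:,2]<290)];print(q.max(0),np.median(q,0))
a=im[70:250,260:420];cv2.imwrite("pics/s4.png",cv2.resize(a,None,fx=3.3,fy=3.3,interpolation=cv2.INTER_CUBIC))
E
```

```text
time: 19.05
tool_pos: [561.4, -3.5, 246.5]
tcp_rot: [-180.0, -0.0, 72.2]
ft_force: [-0.5, 0.8, 1.0]
finger_gap: 85.2
time: 19.85
tool_pos: [562.4, -3.6, 349.4]
tcp_rot: [179.8, -0.1, 72.2]
ft_force: [-0.2, -0.3, -1.0]
finger_gap: 85.6
(array([  0,   0,   0,   0,   0,   7,  51,  38, 265, 117,  16,  16,  28,
         2,  23,  23,  24,  12,   0,   5, 117, 243,   4,   7,  31,  31,
         6,   3,   3,   3,   5,   3,   0,   0,  14]), array([ 20,  26,  32,  38,  44,  50,  56,  62,  68,  74,  80,  86,  92,
        98, 104, 110, 116, 122, 128, 134, 140, 146, 152, 158, 164, 170,
       176, 182, 188, 194, 200, 206, 212, 218, 224, 230]))
[594.86529481  26.31806685 283.23812778] [559.92783582   5.31911068 242.55554389]
```

View pics/s4.png

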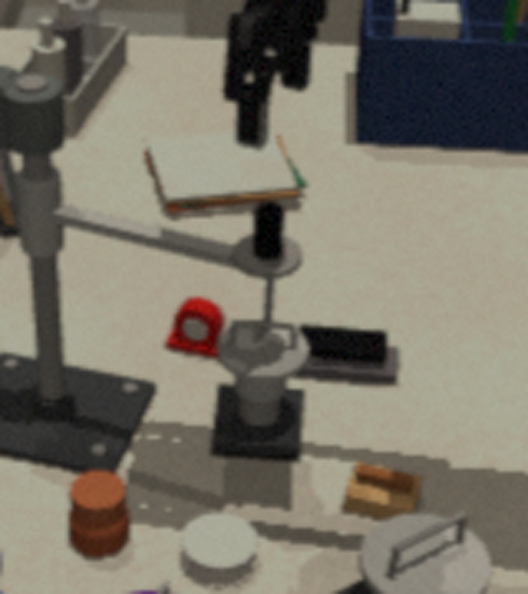

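The picture shows the stamp hanging level from the hook at (262,350), with its foot well above its shadow and the gripper clear. I'll wait a bit, check that it's still, and hand in.

```bash
python3 -m pendant '[[1,0,0,0,0],[1,0,0,0,0],[1,0,0,0,0],[1,0,0,0,0],[1,0,0,0,0],[1,0,0,0,0],[1,0,0,0,0],[1,0,0,0,0],[1,0,0,0,0],[1,0,0,0,0]]' >/dev/null
cat > e.py <<'E'
from h import *
import time
p=cam("side");pr=None
for i in range(5):
    im,d=optics.snapshot("side");c=cloud(p,d).reshape(-1,3)
    q=c[(np.hypot(c[:,0]-559,c[:,1]+4)<55)&(c[:,2]>138)&(c[:,2]<156)]
    f=c[(np.hypot(c[:,0]-559,c[:,1]+4)<60)&(c[:,2]>65)&(c[:,2]<80)]
    print(np.round(q.mean(0),1),np.round(f.mean(0),1),len(f))
im0=cv2.imread("pics/s2full.png");df=cv2.absdiff(cv2.GaussianBlur(im,(5,5),0),cv2.GaussianBlur(im0,(5,5),0)).max(2)
n,_,st,ce=cv2.connectedComponentsWithStats((df>45).astype(np.uint8))
print([s.tolist() for s in st[1:] if s[4]>25])
for n in("spool","jar","punch","tape","block","tumbler"):
    h=optics.search_frame("side",n)[:1];print(n,[np.round(x["at"]) for x in h])
print(r.sense()["time"])
E
python3 e.py
```

```text
[557.7   5.7 146.5] [557.9   8.   72.6] 399
[557.9   5.4 146.4] [557.9   7.7  72.7] 398
[557.8   5.4 146.6] [558.    8.3  72.8] 404
[557.7   5.6 146.4] [558.    7.7  72.6] 397
[557.8   5.4 146.4] [557.8   7.9  72.5] 403
[[330, 0, 39, 19, 483], [440, 0, 13, 9, 105], [480, 8, 45, 38, 1007], [330, 45, 32, 61, 857], [325, 81, 37, 92, 1528], [276, 122, 52, 28, 278], [267, 147, 3, 17, 37], [278, 155, 48, 14, 174], [326, 172, 7, 6, 33], [350, 172, 4, 8, 26], [329, 176, 10, 7, 29], [324, 186, 28, 18, 239], [298, 208, 7, 14, 57], [324, 209, 26, 16, 288], [485, 254, 9, 25, 144]]
spool [array([418., 458., 132.])]
jar [array([682.,  96.,  45.])]
punch [array([ 482., -145.,   29.])]
tape [array([ 628., -173.,   34.])]
block [array([451.,  27.,  21.])]
tumbler [array([416., 459., 136.])]
21.45
```

```bash
python3 -c "
from h import *
print(hand_in())"
```

```text
the job is handed in; nothing more can be done
None
```

The stamp now hangs still and level from the balancer's hook by its bail, with the foot about 55 mm above the table and the gripper clear of it. I handed the job in at about 21.5 s.

- **What I did:** I gripped the hook arm by its knob and swung it to just short of the small silver stamp. I felt for the head with the hook, backed off 2.5 mm, slid the hook under the bail and eased it up. I let go when the vertical force was about zero.
- **Last checks:** Five depth readings over about 0.25 s, taken more than a second after release, agreed to within about 0.5 mm. In the last picture the bystanders near the stamp were where they had been.
- **What was off:**
    - The last feeling step pressed on the head with about 6 N before I backed off. That is firmer than I meant, but the stamp had not shifted in the picture.
    - A sideways force of about 7 N built up at the knob during the lift, and I eased it off before letting go.
    - In the last check the network reported the spool at the tumbler's position. I took this as a false hit, since the spool was in its place in the picture.
    - The tumbler was not in the last picture I viewed; I went by the network's report of it.

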